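Rock the heavy mushroom tub to empty it into the tray

ROBOT

A 7-joint arm with a two-finger parallel gripper is mounted at the origin on the work surface. World frame = base frame: x ahead of the robot, y to its left, z up, the work surface at z = 0. Lengths are in m, angles in rad, forces in N, time in s.
With the tool pointing down it reaches from about 0.35 to 0.9 m from the base axis. Payload 7.2 kg.
Tool frame: the origin (TCP) lies between the finger pads; the fingertips stand 19 mm ahead of it and the grasp point (between the pads) is the TCP; z points along the fingers, y is the direction in which the jaws open and shut (so a half turn about z gives the same grasp; the last joint's range is limited). The gripper opens to 85 mm and grips with 20 to 120 N. Pads are 22 mm wide; open, the fingers measure 114 mm over their backs; the gripper's body (76 mm by 85 mm) begins 54 mm behind the grasp point. The pads swing forward as they close: fully open they stand 13 mm farther back than shut.
Start: joints at [1.254, 0.411, -0.013, 1.596, 0.006, 1.134, -0.082], TCP at [0.154, -0.606, 0.25] pointing down, gripper open.
Joint ranges: [-2.95, 2.95], [-0.29, 1.99], [-1.47, 1.44], [0.14, 2.54], [-1.03, 4.17], [0.13, 1.85], [-2.86, 2.86]. Speed limits (rad/s): [2.39, 2.39, 3.01, 3.01, 3.14, 3.14, 3.14].

INTERFACE

Orientations are given as a unit quaternion [w, x, y, z].
In Python, from workcell import observe, camera, job_done gives the robot as it stands.
- The arm moves only by the shell command python3 -m handwheel 'ROWS' [OPENING] [FORCE]. ROWS is JSON, one flat list of numbers, 4 for each row, row after row: the shift along the tool's x, y, z in m, then the turn about the tool's z in rad. In form: [dx, dy, dz, spin, dx, dy, dz, spin, ...]. A call has exactly 5 rows; each row is the pose to reach, as a shift and turn from the pose commanded when the call began, along the tool's axes at that moment; what a row does not reach only later rows make up. A row lasts 1/8 s, in which the tool goes at most 62.5 mm and 10.7 degrees, less where a joint would pass 70% of its speed; a pose out of reach is approached as far as the arm can. A call with a gripper value outside its range is refused whole. OPENING is the closure, from 0 (fully open) to 1 (shut), set as the call begins (- or left out, the last holds). The fingers move at their own pace and stop on an object; FORCE is the grip in N (left out, the last holds). Time passes only in rows, so rows that repeat a pose let the fingers close, or fill a call up. It gives the time, the measured TCP pose, the force and the opening at its end, in the units of the state.
- observe(): the state, without advancing time (a new reading comes with each control period).
- camera(name): name is "scene" or "top" or "wrist"; returns a dict with "image" (384x512x3 uint8, blue, green, red), "z_map" (384x512 float32, m along the optical axis (not along the pixel's ray), 0 where there is no reading), "mtx" (3x3 intrinsics, pixels), "view" (4x4, takes a point from world to camera coordinates); the wrist camera has in their place "T_tool_cam" (4x4, takes a point from camera to tool coordinates, whose origin is the TCP and whose axes are the flange's). Camera axes: x right, y up, looking along -z (the intrinsics and any distortion apply to the point x, -y, -z); pixel columns grow to the right and rows downward; lengths in m; the calibration is good to about 2 mm. A picture is of the moment at which its call begins: read the wrist's pose just before it.
- job_done(): hands the job in, once; it reports no verdict.
The state is a dict: "t": time; "joint_pos": joint angles; "qvel": joint speeds; "joint_efforts": joint torques, N m; "eef_pos": TCP position; "ee_rot": TCP orientation; "ft_force": force on the tool from outside, world axes, zero at the start; "wrist_torque": the same for the moment, N m; "finger_gap": finger opening in m.
Only numpy, scipy, OpenCV 4.12 (cv2) and the standard library are available. Lean on these libraries where they do the work, as an engineer would, in place of code of your own. Each camera call takes 0.05 s, during which the arm holds its last target.

TASK

On the wooden riser, take the heavy steel tub with the sloping pouring chute by its rear bar and rock it forward on its front base edge, without lifting that edge off the riser, until both mushroom caps slide down the chute into the white tray. Then rock it back, leave it standing upright where it was, and let go; do not touch the caps with the gripper.

Things in the scene. Friction and masses are not known exactly. Their poses are not given: they have to be found in the camera images.
- tub: Heavy steel tub, 1.5 kg, with a chute. Origin: middle of its front base edge, on which it rocks (riser top, 100 mm up). +x forward (pour way, level), +y along the edge, z up. Solid base x -110 to 0, y +-65, z 0 to 30; back and side walls to z 110. Chute rises at 35 deg from x 0, z 30 to x 66, z 76. Rock 80 to 90 deg to empty; past about 50 it falls forward unless held. Friction keeps the edge put.
- tub_bar (a point): Middle of the tub's round rear handle bar: 12 mm thick, along the tub's y, 100 mm long between its posts, at x -155, z 120 in the tub's frame, 45 mm clear behind the back wall, free below. It turns between closed fingers, so a gripper can point straight down throughout. The lower tub beside it (160 mm off, either side) has a like bar but no chute, and holds pale stems: not the one.
- tray: White open tray, fixed on the table in front of the tub, below its chute. 190 x 190 mm outside, walls 45 mm high and 4 mm thick. Origin: centre of its underside, on the table; x and y along its sides, z up. The riser's front edge is 15 mm ahead of the tub's base edge; the chute swings down clear of the tray.
- cap_a: One of two brown, firm, dome-shaped mushroom caps with flat pale undersides, 48 mm across, 28 mm high, 25 g, lying dome up on the tub's floor (z 30 in the tub's frame). Origin: centre of the flat underside; z towards the dome.
- cap_b: The other of the two brown mushroom caps in the tub, of the same shape and size as cap_a. Origin: centre of the flat underside; z towards the dome.
Not all that is in view belongs to the job. Leave any blue look-alike of the cap_b alone.

How it is judged:
By the outcome, as a careful person would: the job done as asked, in the order asked, and still so for the second after the job is handed in, with the robot touching nothing.
It also fails if it takes over 51 s, if anything falls off the work surface, if the arm or the gripper's body presses on something with over 40 N, if the wrist force passes 120 N, or if a joint passes its speed limit or range.

## Working session

There is one attempt and no reset: what is moved stays moved. The work goes in short steps, Python scripts to look and compute and a shell command to move; the robot and the scene stay as the last step left them, time stands still between calls to the robot, and variables do not carry over. Pictures are saved under pics/ and viewed, and the job is handed in when it is done.

```bash
mkdir -p pics; ls
cat > h.py <<'E'
import numpy as np, cv2
from workcell import observe, camera
def shot(n,f):
    s=observe(); c=camera(n); cv2.imwrite('pics/'+f+'.png',c['image']); np.savez('pics/'+f+'.npz',pos=s['eef_pos'],rot=s['ee_rot'],**{k:v for k,v in c.items()})
    return s,c
def R(q):
    from scipy.spatial.transform import Rotation as Ro
    return Ro.from_quat([q[1],q[2],q[3],q[0]]).as_matrix()
def T_world_cam(d):
    if 'view' in d: return np.linalg.inv(d['view'])
    T=np.eye(4);T[:3,:3]=R(d['rot']);T[:3,3]=d['pos'];return T@d['T_tool_cam']
def cloud(d):
    z=d['z_map'];K=d['mtx'];v,u=np.mgrid[:z.shape[0],:z.shape[1]]
    p=np.stack([(u-K[0,2])/K[0,0]*z,-(v-K[1,2])/K[1,1]*z,-z],-1)
    T=T_world_cam(d);w=p@T[:3,:3].T+T[:3,3];w[z==0]=np.nan;return w
E
python3 - <<'E'
from h import *
for n in('scene','top'):
    s,c=shot(n,n+'0');print({k:(v.shape if hasattr(v,'shape') else v) for k,v in c.items()}); print(c['mtx'],[k for k in c])
print(s)
E
```

```text
pics
{'image': (384, 512, 3), 'z_map': (384, 512), 'mtx': (3, 3), 'view': (4, 4)}
[[428.37934958   0.         262.22521642]
 [  0.         428.37934958 197.09122944]
 [  0.           0.           1.        ]] ['image', 'z_map', 'mtx', 'view']
{'image': (384, 512, 3), 'z_map': (384, 512), 'mtx': (3, 3), 'view': (4, 4)}
[[371.91047438   0.         251.15003623]
 [  0.         371.91047438 187.23263001]
 [  0.           0.           1.        ]] ['image', 'z_map', 'mtx', 'view']
{'t': 0.05, 'joint_pos': array([ 1.25381728,  0.41189305, -0.01275381,  1.59703803,  0.00560781,
        1.13428671, -0.08222518]), 'qvel': array([ 5.71711638e-05, -1.11956692e-03, -2.10733897e-03, -2.86816395e-03,
       -9.62475558e-04,  2.06816274e-04,  3.72426202e-04]), 'joint_efforts': array([ 2.62725036e-03, -6.02391958e+01,  6.84675202e-01, -3.00421321e+01,
        1.39712164e-02,  6.47717199e-03,  3.68457665e-05]), 'eef_pos': array([ 0.15375874, -0.60531827,  0.24945955]), 'ee_rot': array([-7.80524467e-04,  9.92270734e-01,  1.24089318e-01, -1.49516851e-04]), 'ft_force': array([ 0.57516086,  0.27567425, -0.69046012]), 'wrist_torque': array([-0.03559242, -0.08593052,  0.0006165 ]), 'finger_gap': 0.08532982834333283}
```

View pics/scene0.png

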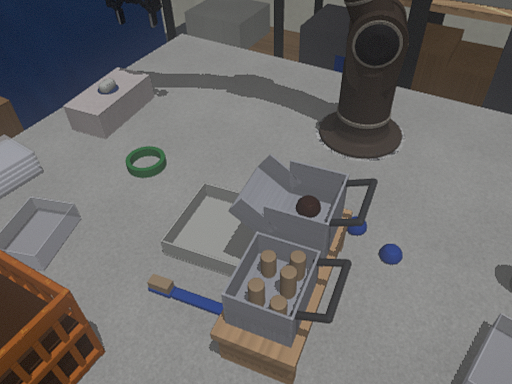

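View pics/top0.png

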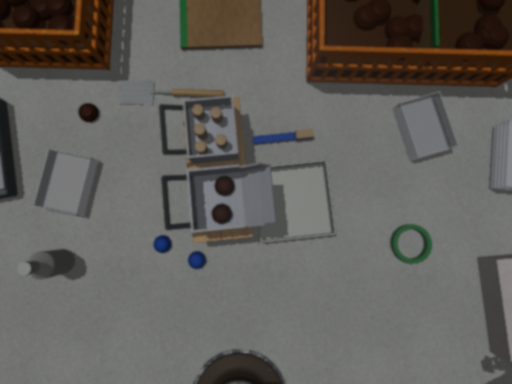

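The tub with the chute is at about (230,200) in the top view. Its bar is at (167,202), the caps at (225,185) and (221,213), and the tray at (300,202). The stem tub is above it at (212,130). Next I'll measure these.

Run:
```python
from h import *
d=np.load('pics/top0.npz');w=cloud(d)
T=T_world_cam(d);print(T.round(3))
for (u,v) in [(165,190),(165,202),(165,215),(178,176),(178,229),(164,178),(164,228),(225,185),(221,213),(193,172),(193,232),(240,202),(270,170),(274,220),(255,200),(300,200),(328,165),(333,234),(215,238),(245,236),(400,300),(164,130),(162,243),(196,260)]:
    print((u,v),w[v,u].round(4))
s=np.load('pics/scene0.npz');ws=cloud(s)
print('scene')
for (u,v) in [(366,205),(372,182),(359,222),(355,183),(308,207),(335,290),(210,230)]:
    print((u,v),ws[v,u].round(4))
# bar by cloud: z 0.2..0.235 region
for n,W in(('top',w),('scene',ws)):
    m=(W[...,2]>.20)&(W[...,2]<.245)
    print(n,m.sum())
np.set_printoptions(linewidth=250)
print((w[150:240:4,160:200:3,2]*1000).round(0))
```

```text
[[ 0.022  0.995 -0.101  0.43 ]
 [-1.     0.023  0.01  -0.009]
 [ 0.012  0.101  0.995  0.976]
 [ 0.     0.     0.     1.   ]]
(165, 190) [0.4972 0.1572 0.2259]
(165, 202) [0.4729 0.1559 0.2269]
(165, 215) [0.4468 0.1543 0.2286]
(178, 176) [0.5275 0.134  0.2163]
(178, 229) [0.4194 0.1299 0.2138]
(164, 178) [0.5215 0.1602 0.2266]
(164, 228) [ 0.418   0.206  -0.0028]
(225, 185) [0.5172 0.0405 0.16  ]
(221, 213) [0.4554 0.0474 0.1603]
(193, 172) [0.5399 0.1071 0.1923]
(193, 232) [0.4139 0.0999 0.2097]
(240, 202) [0.4823 0.007  0.1303]
(270, 170) [ 0.5506 -0.0573  0.1754]
(274, 220) [ 0.4426 -0.0679  0.1727]
(255, 200) [ 0.4864 -0.0266  0.1473]
(300, 200) [ 0.4988 -0.1475  0.0048]
(328, 165) [ 0.5935 -0.2212  0.0035]
(333, 234) [ 0.413  -0.2249  0.0446]
(215, 238) [0.3988 0.0638 0.1002]
(245, 236) [ 0.4049 -0.006   0.0999]
(400, 300) [ 0.2482 -0.4065  0.0033]
(164, 130) [0.6289 0.1723 0.1937]
(162, 243) [0.3808 0.2025 0.0281]
(196, 260) [0.3402 0.116  0.0252]
scene
(366, 205) [0.4889 0.1589 0.2247]
(372, 182) [0.4329 0.1492 0.225 ]
(359, 222) [0.5295 0.1623 0.2255]
(355, 183) [0.433  0.121
[... 1114 characters left out ...]
.   4.  -2.   3.   3. 211. 178. 132. 133.]
 [  5.   1. 226. 222.   1.   0.  -1.   2.   1.   1. 210. 186. 134. 131.]
 [  3.   3. 226. 223.   0.   1.   1.  -0.   2.   2. 211. 190. 143. 131.]
 [ -1.   4. 227. 223.   1.   2.   2.  -1.   0.   2. 210. 195. 147. 130.]
 [  1.   2. 224. 224.  -1.   1.   2.   1.   4.  -0.   1. 200. 155. 130.]
 [  0.   3. 227. 226.   1.   0.   3.   1.   1.   2.   1. 203. 157. 132.]
 [ -2.  -1. 224. 226. 222. 224. 217. 217. 213. 211. 209. 209. 165. 130.]
 [  1.   2.   3.  -4.  -3.   3.   0.   2.   2.  -0.   2. 210. 211. 211.]
 [  3.   2.   1.   0.   2.   1.   2.   1.   1.  -1.   2. 104. 101.  98.]
 [ 26.  24.  21.   8.   0.  -3.   1.  -1.   2.  -1.   0. 101. 101. 100.]]
```

Run:
```python
import cv2
a=cv2.imread('pics/top0.png')[80:280,140:350];cv2.imwrite('pics/topz.png',cv2.resize(a,None,fx=3,fy=3,interpolation=cv2.INTER_CUBIC)[:600])
a=cv2.imread('pics/scene0.png')[140:340,210:410];cv2.imwrite('pics/scz.png',cv2.resize(a,None,fx=3,fy=3,interpolation=cv2.INTER_CUBIC))
```

```text
(no output)
```

View pics/topz.png

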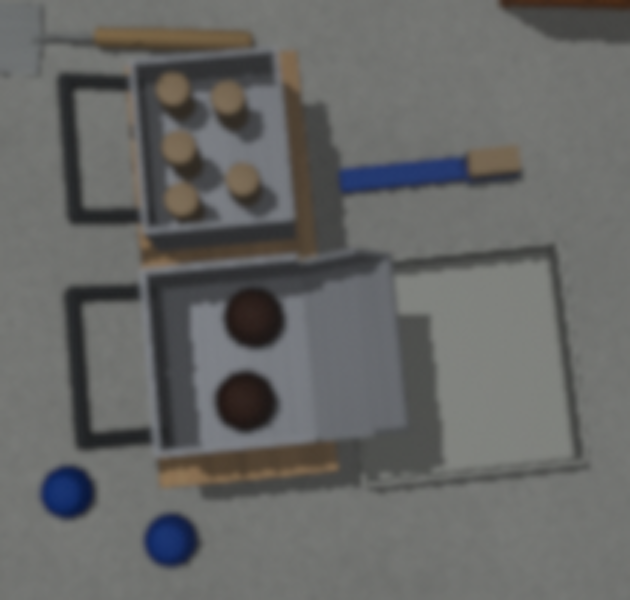

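View pics/scz.png

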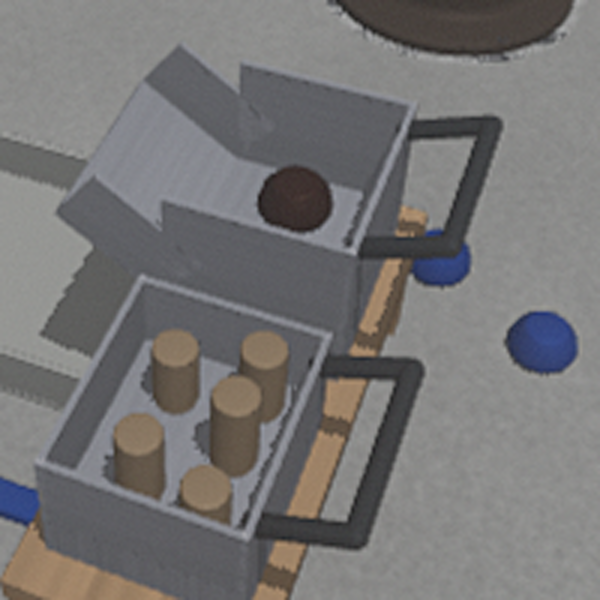

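Run:
```python
from h import *
np.set_printoptions(suppress=True,precision=4)
for n in('top0','scene0'):
    d=np.load(f'pics/{n}.npz');w=cloud(d)
    # bar points
    m=(w[...,2]>.212)&(w[...,2]<.24)&(w[...,1]>.145)&(w[...,1]<.18)&(w[...,0]>.40)&(w[...,0]<.555)
    p=w[m];c=p.mean(0)
    l=cv2.fitLine(p[:,:2].astype(np.float32),cv2.DIST_HUBER,0,.01,.01).ravel()
    print(n,'bar',m.sum(),c,'yaw',np.arctan2(l[1],l[0]),'at',l[2:], 'x',p[:,0].min(),p[:,0].max(),'ztop',np.percentile(p[:,2],[50,95]))
    # back/side wall tops
    m=(w[...,2]>.203)&(w[...,2]<.217)&(w[...,1]>.0)&(w[...,1]<.118)&(w[...,0]>.38)&(w[...,0]<.57)
    r=cv2.minAreaRect((w[m][:,:2]*1000).astype(np.float32));print('walltop',m.sum(),r)
    m=(w[...,2]>.04)&(w[...,2]<.05)&(w[...,1]<-.02)&(w[...,1]>-.26)&(w[...,0]>.36)&(w[...,0]<.63)
    r=cv2.minAreaRect((w[m][:,:2]*1000).astype(np.float32));print('tray rim',m.sum(),r)
    img=d['image'].astype(int)
    m=(w[...,2]>.126)&(w[...,2]<.17)&(w[...,1]>-.0)&(w[...,1]<.1)&(w[...,0]>.41)&(w[...,0]<.55)&(img.sum(-1)<150)&(img[...,2]>img[...,0]+5)
    nn,lab,st,ce=cv2.connectedComponentsWithStats(m.astype(np.uint8))
    for i in range(1,nn):
        if st[i,4]>20: print('cap',ce[i],st[i,4],np.nanmean(w[lab==i],0),np.nanmax(w[lab==i][:,2]))
# triangulate bar ends? intersection of bar mid in two views
from workcell import observe
s=observe();print(R(s['ee_rot']))
```

```text
top0 bar 356 [0.4776 0.1541 0.2249] yaw 0.072913945 at [0.4776 0.1541] x 0.4170459430082653 0.5293167353812107 ztop [0.2254 0.2281]
walltop 431 ((483.8706359863281, 62.685943603515625), (134.08322143554688, 116.51957702636719), 4.225482940673828)
tray rim 402 ((495.02642822265625, -127.3753890991211), (190.58975219726562, 190.38653564453125), 7.232826232910156)
cap [223.7754 185.0508] 236 [0.5176 0.0435 0.1547] 0.16060265934074325
cap [221.0593 213.2119] 236 [0.4551 0.0476 0.1549] 0.16111744480065116
scene0 bar 437 [0.489  0.1567 0.2234] yaw 0.05898358 at [0.489  0.1567] x 0.42141327230132497 0.5327878499581306 ztop [0.2244 0.2264]
walltop 753 ((486.3745422363281, 63.59580993652344), (136.57984924316406, 116.31912994384766), 4.26066780090332)
tray rim 503 ((498.06231689453125, -136.02960205078125), (194.01866149902344, 171.624267578125), 7.910311222076416)
cap [306.3926 208.963 ] 135 [0.4699 0.0504 0.1447] 0.1561620443485664
[[ 0.9692  0.2463 -0.0004]
 [ 0.2463 -0.9692  0.0014]
 [-0.0001 -0.0014 -1.    ]]
```

```bash
python3 -m handwheel '[0.02,-0.01,-0.05,0, 0.07,-0.04,-0.09,0.04, 0.12,-0.075,-0.09,0.08, 0.17,-0.105,-0.09,0.12, 0.22,-0.135,-0.09,0.174]' 0.3 60
cat >> h.py <<'E'
def to(x,y,z,yaw=None):
    s=observe();r=R(s['ee_rot']);d=np.array([x,y,z])-s['eef_pos'];print('tool delta',(r.T@d).round(4),'yaw',np.arctan2(r[1,0],r[0,0]).round(4),'gap',s['finger_gap'],'F',s['ft_force'].round(1))
E
python3 -c "
from h import *
to(.45,-.3,.34);to(.477,.155,.34)"
```

```text
t: 0.72
eef_pos: [0.335, -0.4189, 0.3403]
ee_rot: [0.0, 0.999, 0.037, 0.0]
ft_force: [1.5, -0.4, -0.4]
finger_gap: 0.0599
tool delta [ 0.1234 -0.1102  0.0003] yaw 0.0733 gap 0.05990056757169622 F [ 1.5 -0.4 -0.4]
tool delta [ 1.837e-01 -5.620e-01  3.000e-04] yaw 0.0733 gap 0.05990056757169622 F [ 1.5 -0.4 -0.4]
```

```bash
python3 -m handwheel '[0.04,-0.04,0,0, 0.08,-0.09,0,0, 0.11,-0.14,0,0, 0.13,-0.19,0,0, 0.145,-0.24,0,0]' 0.42 60;  python3 -m handwheel '[0.01,-0.055,0,0, 0.02,-0.11,0,0, 0.03,-0.165,0,0, 0.038,-0.22,0,0, 0.038,-0.25,0,0]'
python3 - <<'E'
from h import *
to(.477,.155,.34)
s,c=shot('wrist','w1')
E
```

```text
t: 1.35
eef_pos: [0.4609, -0.1686, 0.3399]
ee_rot: [-0.0, 0.999, 0.038, -0.0]
ft_force: [0.7, 0.5, -0.9]
finger_gap: 0.0497
t: 1.98
eef_pos: [0.4793, 0.0848, 0.3401]
ee_rot: [-0.0, 0.999, 0.039, -0.0]
ft_force: [-0.0, -0.3, -0.1]
finger_gap: 0.0492
tool delta [ 0.0032 -0.0702  0.0002] yaw 0.0783 gap 0.049221475305745915 F [-0.  -0.3 -0.1]
```

View pics/w1.png

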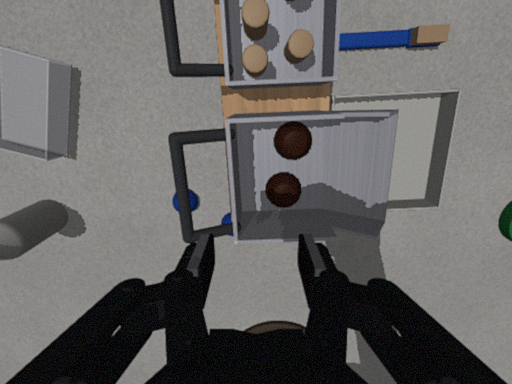

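The wrist view shows the chute tub's bar from (178,135) to (188,238). Both caps are inside, at (293,140) and (284,189). I'll measure the bar from this view.

```bash
cat > bar.py <<'E'
from h import *
import sys
np.set_printoptions(suppress=True,precision=4)
d=np.load('pics/%s.npz'%sys.argv[1]);w=cloud(d)
m=(w[...,2]>.21)&(w[...,2]<.24)&(w[...,1]>.14)&(w[...,1]<.175)&(w[...,0]>.40)&(w[...,0]<.56)
v,u=np.where(m);p=w[m]
l=cv2.fitLine(p[:,:2].astype(np.float32),cv2.DIST_HUBER,0,.01,.01).ravel()
print('bar',m.sum(),p.mean(0),'yaw',np.arctan2(l[1],l[0]),'x',np.percentile(p[:,0],[0,1,99,100]),'z',np.percentile(p[:,2],[5,50,95]))
m=(w[...,2]>.203)&(w[...,2]<.217)&(w[...,1]>.0)&(w[...,1]<.118)&(w[...,0]>.38)&(w[...,0]<.57)
r=cv2.minAreaRect((w[m][:,:2]*1000).astype(np.float32));print('walltop',m.sum(),r,cv2.boxPoints(r).round(0).tolist())
E
python3 bar.py w1
```

```text
bar 1743 [0.4836 0.1544 0.2242] yaw 0.099212825 x [0.4196 0.4215 0.5299 0.5314] z [0.2182 0.2252 0.2272]
walltop 1853 ((484.5711669921875, 63.94084548950195), (133.29115295410156, 117.51815795898438), 4.991099834442139) [[413.0, 117.0], [423.0, -0.0], [556.0, 11.0], [546.0, 128.0]]
```

```bash
python3 -m handwheel '[0.001,-0.03,0,0.002, 0.002,-0.06,0,0.003, 0.002,-0.07,0,0.004, 0.002,-0.07,0,0.004, 0.002,-0.07,0,0.004]'
python3 - <<'E'
from h import *
to(.477,.155,.34)
s,c=shot('wrist','w2')
E
python3 bar.py w2
```

```text
t: 2.65
eef_pos: [0.4767, 0.1501, 0.3401]
ee_rot: [0.0, 0.999, 0.035, -0.0]
ft_force: [0.5, 0.2, -0.2]
finger_gap: 0.0498
tool delta [ 0.0006 -0.0049  0.0001] yaw 0.0693 gap 0.04979694955209388 F [ 0.5  0.2 -0.2]
bar 1661 [0.4834 0.1554 0.2244] yaw 0.07130147 x [0.4189 0.4217 0.5302 0.5313] z [0.2182 0.2253 0.2272]
walltop 1830 ((484.9933166503906, 63.56527328491211), (133.2655029296875, 117.20462799072266), 4.872536659240723) [[414.0, 116.0], [424.0, -0.0], [556.0, 11.0], [546.0, 128.0]]
```

View pics/w2.png

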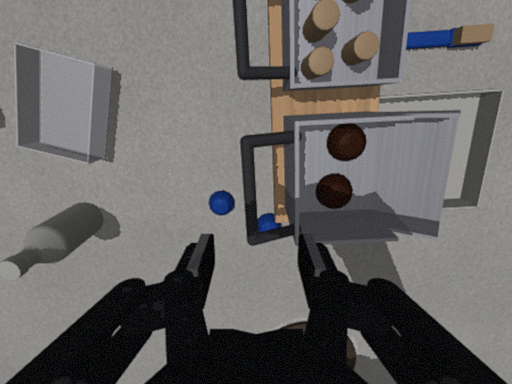

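Run:
```python
from h import *
for n in('w1','w2','top0','scene0'):
    d=np.load('pics/%s.npz'%n);w=cloud(d)
    def f(m,nm,vert=False):
        p=w[m];l=cv2.fitLine(p[:,:2].astype(np.float32),cv2.DIST_HUBER,0,.01,.01).ravel()
        a=np.arctan2(l[1],l[0]); a=(a+np.pi/4)%(np.pi/2)-np.pi/4
        print(n,nm,m.sum(),'yaw %.4f'%a,l[2:].round(4),'z',np.median(p[:,2]).round(4))
    X,Y,Z=w[...,0],w[...,1],w[...,2]
    f((Z>.221)&(Z<.24)&(Y>.13)&(Y<.18)&(X>.432)&(X<.518),'bar')
    s=(Z>.205)&(Z<.216)
    f(s&(X>.43)&(X<.53)&(Y>.095)&(Y<.12),'back')
    f(s&(X>.39)&(X<.435)&(Y>.02)&(Y<.09),'side-')
    f(s&(X>.53)&(X<.57)&(Y>.02)&(Y<.09),'side+')
```

```text
w1 bar 1101 yaw 0.1155 [0.4893 0.157 ] z 0.2257
w1 back 538 yaw 0.1083 [0.4927 0.1114] z 0.2104
w1 side- 293 yaw 0.1189 [0.4229 0.0594] z 0.2102
w1 side+ 369 yaw 0.1199 [0.5491 0.0549] z 0.2106
w2 bar 1067 yaw 0.1232 [0.4773 0.1572] z 0.2258
w2 back 566 yaw 0.0924 [0.5011 0.1133] z 0.2104
w2 side- 342 yaw 0.1119 [0.4242 0.0486] z 0.2102
w2 side+ 379 yaw 0.1222 [0.5492 0.0548] z 0.2106
top0 bar 253 yaw 0.1235 [0.4795 0.1552] z 0.2256
top0 back 130 yaw 0.1188 [0.4766 0.1084] z 0.2107
top0 side- 68 yaw 0.1201 [0.4212 0.0553] z 0.2106
top0 side+ 81 yaw 0.1200 [0.5475 0.0567] z 0.2103
scene0 bar 271 yaw 0.1201 [0.4763 0.1567] z 0.2249
scene0 back 159 yaw 0.0934 [0.4646 0.1094] z 0.2094
scene0 side- 131 yaw 0.1215 [0.4232 0.0675] z 0.2089
scene0 side+ 167 yaw 0.1136 [0.552  0.0531] z 0.2089
```

```bash
python3 -m handwheel '[-0.001,-0.003,0.02,-0.02, -0.002,-0.006,0.04,-0.045, -0.002,-0.006,0.05,-0.05, -0.002,-0.006,0.05,-0.05, -0.002,-0.006,0.05,-0.05]'
python3 - <<'E'
from h import *
to(.474,.156,.22)
s,c=shot('wrist','w3')
E
```

```text
t: 3.32
eef_pos: [0.4745, 0.1572, 0.291]
ee_rot: [-0.0, 0.998, 0.06, 0.001]
ft_force: [-0.1, 0.5, -0.0]
finger_gap: 0.0496
tool delta [-0.0008  0.0012  0.071 ] yaw 0.12 gap 0.04956471999326673 F [-0.1  0.5 -0. ]
```

View pics/w3.png

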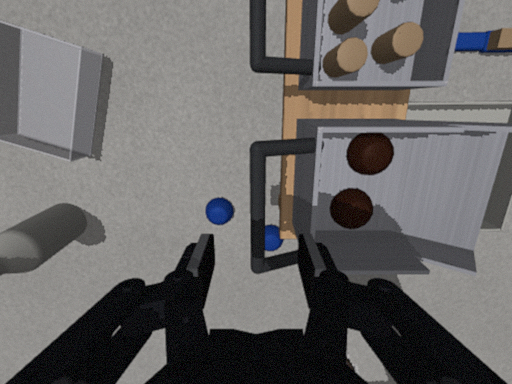

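The bar at column 258 is parallel to the pads and centred between the fingers (mid about 256). I'll descend and close.

```bash
python3 -m handwheel '[0,0.001,0.015,0, 0,0.001,0.03,0, 0,0.001,0.05,0, 0,0.001,0.065,0, 0,0.001,0.071,0]'
python3 -m handwheel '[0,0,0,0, 0,0,0,0, 0,0,0,0, 0,0,0,0, 0,0,0,0]' 1 60
python3 -m handwheel '[0,0,0,0, 0,0,0,0, 0,0,0,0, 0,0,0,0, 0,0,0,0]'
python3 - <<'E'
from h import *
to(.474,.156,.22)
s,c=shot('wrist','w4');shot('scene','s4')
E
```

```text
t: 4.0
eef_pos: [0.4737, 0.1562, 0.2179]
ee_rot: [0.0, 0.998, 0.06, -0.001]
ft_force: [0.3, -0.1, 0.9]
finger_gap: 0.0495
t: 4.62
eef_pos: [0.4746, 0.1561, 0.22]
ee_rot: [0.0, 0.998, 0.06, 0.001]
ft_force: [-0.8, -2.2, 6.4]
finger_gap: 0.0098
t: 5.25
eef_pos: [0.4746, 0.1562, 0.22]
ee_rot: [0.0, 0.998, 0.06, 0.001]
ft_force: [-1.0, -3.5, 6.1]
finger_gap: 0.0098
tool delta [-0.0006  0.0001 -0.    ] yaw 0.1204 gap 0.009824660924826829 F [-1.  -3.5  6.1]
```

View pics/w4.png

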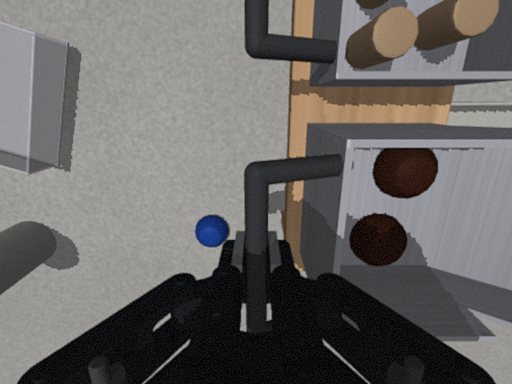

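View pics/s4.png

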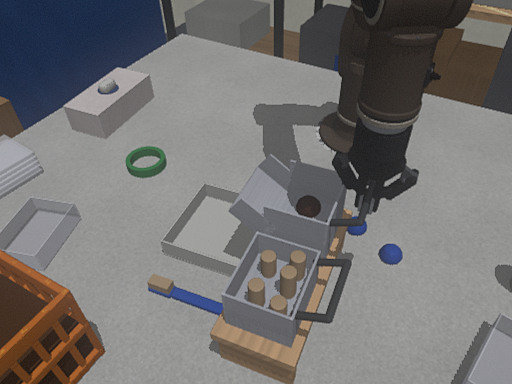

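Run:
```python
import numpy as np
P=lambda t:np.array([-155*np.cos(t)+120*np.sin(t)+155,-(155*np.sin(t)+120*np.cos(t)-120)])
for a in range(0,90,10):
    b=P(np.radians(a));print(a,[tuple(((P(np.radians(a+i))-b)).round(1)) for i in(2,4,6,8,10)], P(np.radians(a+10)).round(1))
```

```text
0 [(np.float64(4.3), np.float64(-5.3)), (np.float64(8.7), np.float64(-10.5)), (np.float64(13.4), np.float64(-15.5)), (np.float64(18.2), np.float64(-20.4)), (np.float64(23.2), np.float64(-25.1))] [ 23.2 -25.1]
10 [(np.float64(5.1), np.float64(-4.5)), (np.float64(10.4), np.float64(-8.8)), (np.float64(15.9), np.float64(-13.0)), (np.float64(21.5), np.float64(-16.9)), (np.float64(27.2), np.float64(-20.7))] [ 50.4 -45.8]
20 [(np.float64(5.8), np.float64(-3.5)), (np.float64(11.8), np.float64(-6.9)), (np.float64(17.9), np.float64(-10.0)), (np.float64(24.1), np.float64(-12.9)), (np.float64(30.4), np.float64(-15.6))] [ 80.8 -61.4]
30 [(np.float64(6.4), np.float64(-2.5)), (np.float64(12.8), np.float64(-4.7)), (np.float64(19.4), np.float64(-6.8)), (np.float64(26.0), np.float64(-8.6)), (np.float64(32.6), np.float64(-10.1))] [113.4 -71.6]
40 [(np.float64(6.7), np.float64(-1.3)), (np.float64(13.5), np.float64(-2.4)), (np.float64(20.3), np.float64(-3.3)), (np.float64(27.1), np.float64(-3.9)), (np.float64(33.9), np.float64(-4.3))] [147.3 -75.9]
50 [(np.float64(6.8), np.float64(-0.1)), (np.float64(13.7), np.float64(-0.1)), (np.float64(20.5), np.float64(0.3)), (np.float64(27.3), np.float64(0.8)), (np.float64(34.1), np.float64(1.6))] [181.4 -74.2]
60 [(np.float64(6.8), np.float64(1.0)), (np.float64(13.5), np.float64(2.3)), (np.float64(20.2), np.float64(3.8)), (np.float64(26.8), np.float64(5.6)), (np.float64(33.3), np.float64(7.5))] [214.7 -66.7]
70 [(np.float64(6.5), np.float64(2.2)), (np.float64(12.9), np.float64(4.6)), (np.float64(19.2), np.float64(7.3)), (np.float64(25.4), np.float64(10.1)), (np.float64(31.5), np.float64(13.2))] [246.3 -53.5]
80 [(np.float64(6.0), np.float64(3.3)), (np.float64(11.9), np.float64(6.8)), (np.float64(17.6), np.float64(10.5)), (np.float64(23.3), np.float64(14.4)), (np.float64(28.7), np.float64(18.5))] [275. -35.]
```

```bash
python3 -m handwheel '[0,0.0043,-0.0053,0, 0,0.0087,-0.0105,0, 0,0.0134,-0.0155,0, 0,0.0182,-0.0204,0, 0,0.0232,-0.0251,0]'
python3 -m handwheel '[0,0.0051,-0.0045,0, 0,0.0104,-0.0088,0, 0,0.0159,-0.0130,0, 0,0.0215,-0.0169,0, 0,0.0272,-0.0207,0]'
python3 - <<'E'
from h import *
to(.4746+.1197*.0504,.1562-.9928*.0504,.22+.0458)
shot('scene','s5')
E
```

```text
t: 5.98
eef_pos: [0.4769, 0.1338, 0.2449]
ee_rot: [-0.001, 0.998, 0.061, 0.0]
ft_force: [-0.6, 5.7, -2.7]
finger_gap: 0.01
t: 6.6
eef_pos: [0.4803, 0.1075, 0.2662]
ee_rot: [-0.001, 0.998, 0.061, 0.001]
ft_force: [-1.7, 6.4, 0.8]
finger_gap: 0.0099
tool delta [0.0002 0.0013 0.0004] yaw 0.1219 gap 0.009858655919206143 F [-1.7  6.4  0.8]
```

View pics/s5.png

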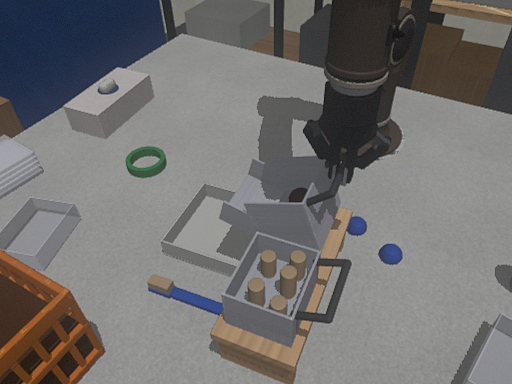

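The tub is tilting on its front edge, at about 20°, and the forces are low. I'll carry on.

```bash
python3 -m handwheel '[0,0.0058,-0.0035,0, 0,0.0118,-0.0069,0, 0,0.0179,-0.01,0, 0,0.0241,-0.0129,0, 0,0.0304,-0.0156,0]'
python3 -m handwheel '[0,0.0064,-0.0025,0, 0,0.0128,-0.0047,0, 0,0.0194,-0.0068,0, 0,0.0260,-0.0086,0, 0,0.0326,-0.0101,0]'
python3 - <<'E'
from h import *
to(.4746+.1197*.1134,.1562-.9928*.1134,.22+.0716)
shot('scene','s6')
E
```

```text
t: 7.28
eef_pos: [0.4841, 0.078, 0.2826]
ee_rot: [-0.001, 0.998, 0.061, 0.001]
ft_force: [-2.9, 8.7, 6.1]
finger_gap: 0.0099
t: 7.9
eef_pos: [0.4886, 0.0447, 0.2936]
ee_rot: [-0.0, 0.998, 0.061, 0.002]
ft_force: [-4.0, 5.3, 12.2]
finger_gap: 0.0099
tool delta [-0.0006  0.0011  0.002 ] yaw 0.1217 gap 0.009877816526604204 F [-4.   5.3 12.2]
```

View pics/s6.png

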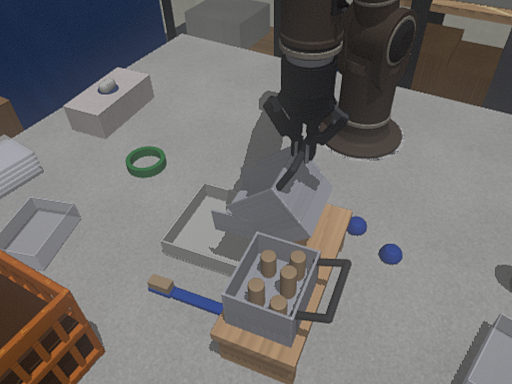

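```bash
python3 -m handwheel '[0,0.0067,-0.0015,0, 0,0.0135,-0.0028,0, 0,0.0203,-0.0039,0, 0,0.0271,-0.0047,0, 0,0.0339,-0.0053,0]'
python3 - <<'E'
from h import *
to(.4746+.1197*.1473,.1562-.9928*.1473,.22+.0769)
E
python3 -m handwheel '[0,0.0068,-0.0001,0, 0,0.0137,-0.0001,0, 0,0.0205,0.0003,0, 0,0.0273,0.0008,0, 0,0.0341,0.0016,0]'
python3 - <<'E'
from h import *
to(.4746+.1197*.1814,.1562-.9928*.1814,.22+.0752)
shot('scene','s7');shot('top','t7')
E
```

```text
t: 8.57
eef_pos: [0.4924, 0.0104, 0.2978]
ee_rot: [-0.0, 0.998, 0.06, 0.001]
ft_force: [-0.9, 4.7, 5.8]
finger_gap: 0.0098
tool delta [-0.0002  0.0004  0.0009] yaw 0.1209 gap 0.009817784867146842 F [-0.9  4.7  5.8]
t: 9.2
eef_pos: [0.4966, -0.0243, 0.2961]
ee_rot: [0.0, 0.998, 0.06, 0.001]
ft_force: [-0.8, 1.6, 5.8]
finger_gap: 0.0098
tool delta [-0.0002 -0.0005  0.0009] yaw 0.1202 gap 0.009769948029201291 F [-0.8  1.6  5.8]
```

View pics/s7.png

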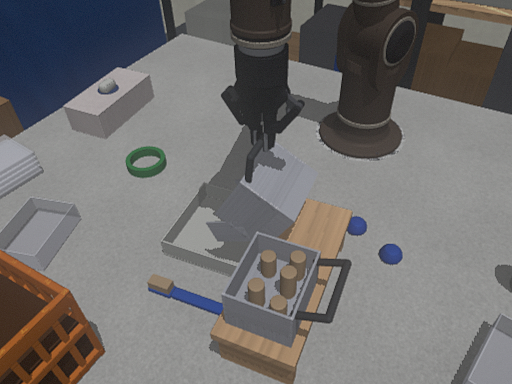

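View pics/t7.png

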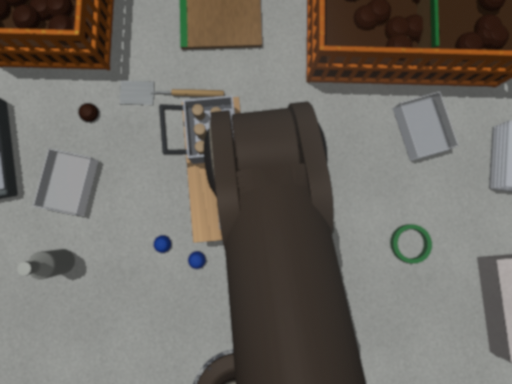

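At about 60° no caps are in the tray yet. I'll continue slowly.

```bash
python3 -m handwheel '[0,0.0068,0.0010,0, 0,0.0135,0.0023,0, 0,0.0202,0.0038,0, 0,0.0268,0.0056,0, 0,0.0333,0.0075,0]'
python3 -m handwheel '[0,0.0065,0.0022,0, 0,0.0129,0.0046,0, 0,0.0192,0.0073,0, 0,0.0254,0.0101,0, 0,0.0315,0.0132,0]'
python3 - <<'E'
from h import *
to(.4746+.1197*.2463,.1562-.9928*.2463,.22+.0545)
shot('scene','s8');shot('wrist','w8')
E
```

```text
t: 9.93
eef_pos: [0.5006, -0.058, 0.2875]
ee_rot: [0.001, 0.998, 0.06, 0.001]
ft_force: [0.8, 0.3, 4.2]
finger_gap: 0.0097
t: 10.55
eef_pos: [0.5041, -0.0888, 0.2736]
ee_rot: [0.0, 0.998, 0.06, 0.0]
ft_force: [2.8, -1.3, 2.0]
finger_gap: 0.01
tool delta [ 0.0001 -0.0005 -0.0009] yaw 0.1206 gap 0.009991289024094217 F [ 2.8 -1.3  2. ]
```

View pics/s8.png

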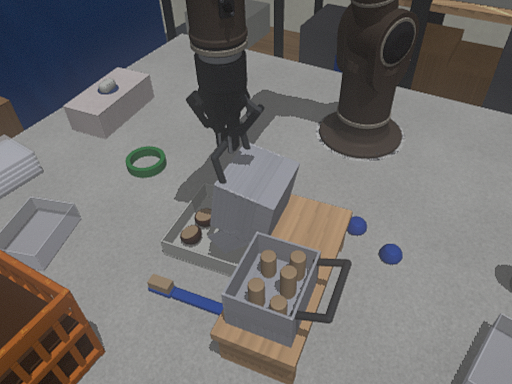

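View pics/w8.png

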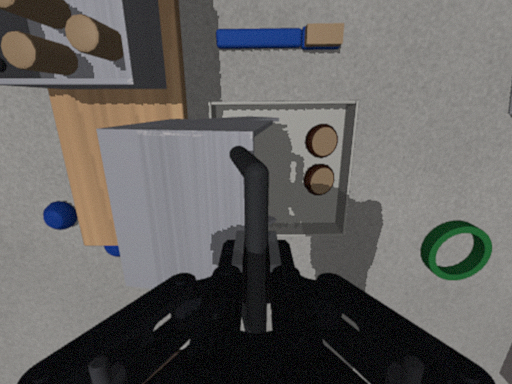

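Both caps are in the tray, pale side up, at (322,140) and (319,180) in the wrist view. Now I'll rock the tub back along the same arc.

```bash
python3 -m handwheel '[0,-0.0061,-0.0031,0, 0,-0.0123,-0.0059,0, 0,-0.0186,-0.0086,0, 0,-0.0250,-0.0110,0, 0,-0.0315,-0.0132,0]'
python3 -m handwheel '[0,-0.0065,-0.0019,0, 0,-0.0131,-0.0037,0, 0,-0.0198,-0.0052,0, 0,-0.0265,-0.0065,0, 0,-0.0333,-0.0075,0]'
python3 -m handwheel '[0,-0.0068,-0.0008,0, 0,-0.0136,-0.0013,0, 0,-0.0204,-0.0017,0, 0,-0.0273,-0.0017,0, 0,-0.0341,-0.0016,0]'
python3 -m handwheel '[0,-0.0068,0.0004,0, 0,-0.0136,0.0010,0, 0,-0.0204,0.0019,0, 0,-0.0272,0.0030,0, 0,-0.0339,0.0043,0]'
python3 - <<'E'
from h import *
to(.4746+.1197*.1134,.1562-.9928*.1134,.22+.0726)
shot('scene','s9')
E
```

```text
t: 11.28
eef_pos: [0.5001, -0.0563, 0.2875]
ee_rot: [0.0, 0.998, 0.06, 0.0]
ft_force: [2.1, -2.9, 4.2]
finger_gap: 0.0099
t: 11.9
eef_pos: [0.4959, -0.0226, 0.2947]
ee_rot: [-0.0, 0.998, 0.06, 0.0]
ft_force: [2.9, -1.4, 5.0]
finger_gap: 0.0101
t: 12.52
eef_pos: [0.4916, 0.0109, 0.296]
ee_rot: [-0.0, 0.998, 0.061, -0.0]
ft_force: [2.1, 0.3, -1.5]
finger_gap: 0.0098
t: 13.15
eef_pos: [0.4877, 0.0442, 0.2916]
ee_rot: [0.0, 0.998, 0.06, -0.0]
ft_force: [1.3, 1.0, 0.8]
finger_gap: 0.0099
tool delta [ 0.0004  0.0007 -0.001 ] yaw 0.121 gap 0.009851117535702966 F [1.3 1.  0.8]
```

View pics/s9.png

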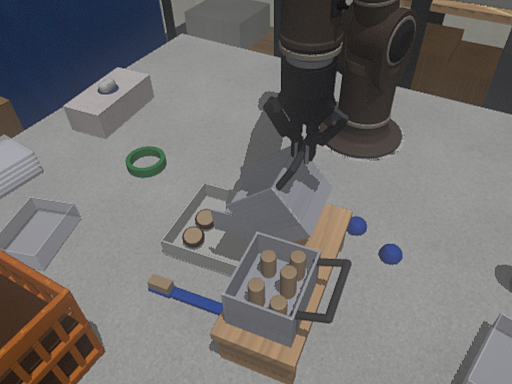

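At about 40° on the way back, both caps are at rest in the tray at (205,219) and (193,237). I'll continue down.

```bash
python3 -m handwheel '[0,-0.0066,0.0015,0, 0,-0.0132,0.0033,0, 0,-0.0198,0.0054,0, 0,-0.0262,0.0076,0, 0,-0.0326,0.0101,0]'
python3 -m handwheel '[0,-0.0063,0.0027,0, 0,-0.0125,0.0056,0, 0,-0.0186,0.0087,0, 0,-0.0246,0.0121,0, 0,-0.0304,0.0156,0]'
python3 -m handwheel '[0,-0.0057,0.0038,0, 0,-0.0113,0.0077,0, 0,-0.0168,0.0119,0, 0,-0.0221,0.0162,0, 0,-0.0272,0.0207,0]'
python3 -m handwheel '[0,-0.0050,0.0047,0, 0,-0.0098,0.0096,0, 0,-0.0145,0.0146,0, 0,-0.0189,0.0198,0, 0,-0.0232,0.0251,0]'
python3 - <<'E'
from h import *
to(.4746,.1562,.22)
shot('scene','s10')
E
```

```text
t: 13.82
eef_pos: [0.4837, 0.0765, 0.2812]
ee_rot: [0.0, 0.998, 0.06, -0.0]
ft_force: [0.8, 1.2, -0.8]
finger_gap: 0.0097
t: 14.45
eef_pos: [0.4801, 0.107, 0.2658]
ee_rot: [-0.0, 0.998, 0.06, -0.0]
ft_force: [0.8, 2.4, -0.4]
finger_gap: 0.01
t: 15.08
eef_pos: [0.4768, 0.1336, 0.2449]
ee_rot: [0.0, 0.998, 0.06, -0.0]
ft_force: [1.4, 1.0, -3.6]
finger_gap: 0.0097
t: 15.7
eef_pos: [0.4743, 0.1575, 0.2215]
ee_rot: [-0.0, 0.998, 0.06, 0.0]
ft_force: [-9.2, 0.4, 29.7]
finger_gap: 0.0099
tool delta [0.0001 0.0014 0.0015] yaw 0.1209 gap 0.009907057392501169 F [-9.2  0.4 29.7]
```

View pics/s10.png

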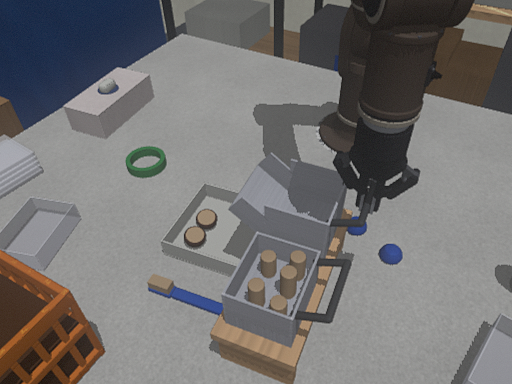

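The tub is seated, but the tool is pressing down with 30 N. I'll ease that off before opening.

```bash
python3 -m handwheel '[0,0,-0.0007,0, 0,0,-0.0014,0, 0,0,-0.0018,0, 0,0,-0.0018,0, 0,0,-0.0018,0]'
python3 - <<'E'
from h import *
to(.4746,.1562,.22)
_,d=shot('scene','s11');d=np.load('pics/s11.npz');w=cloud(d);w0=cloud(np.load('pics/scene0.npz'))
for (u,v) in [(300,165),(280,265),(255,190),(240,205),(300,230)]: print(w[v,u].round(4),w0[v,u].round(4))
E
```

```text
t: 16.38
eef_pos: [0.4744, 0.155, 0.2228]
ee_rot: [0.001, 0.998, 0.06, 0.0]
ft_force: [-2.6, -4.0, 8.7]
finger_gap: 0.0094
tool delta [ 0.0003 -0.0012  0.0028] yaw 0.1194 gap 0.00943425374072387 F [-2.6 -4.   8.7]
[0.4335 0.0164 0.2094] [0.429  0.0144 0.2053]
[0.5962 0.0627 0.1308] [0.596  0.0626 0.1305]
[ 0.4878 -0.0479  0.163 ] [ 0.4883 -0.0476  0.1635]
[ 0.5623 -0.0327  0.1968] [ 0.562  -0.0329  0.1964]
[0.5496 0.0745 0.179 ] [0.55   0.0747 0.1795]
```

```bash
python3 -m handwheel '[0,0,-0.0005,0, 0,0,-0.0005,0, 0,0,-0.0005,0, 0,0,-0.0005,0, 0,0,-0.0005,0]'
python3 -m handwheel '[0,0,0,0, 0,0,0,0, 0,0,0,0, 0,0,0,0, 0,0,0,0]' 0.42
python3 -m handwheel '[0,0,0,0, 0,0,0,0, 0,0,-0.01,0, 0,0,-0.03,0, 0,0,-0.05,0]'
python3 -m handwheel '[0,0,-0.03,0, 0,0,-0.07,0, 0,0,-0.1,0, 0,0,-0.1,0, 0,0,-0.1,0]'
```

```text
t: 17.05
eef_pos: [0.4745, 0.1546, 0.2229]
ee_rot: [0.001, 0.998, 0.06, 0.0]
ft_force: [-0.9, -4.9, 4.4]
finger_gap: 0.0099
t: 17.68
eef_pos: [0.4742, 0.1565, 0.2225]
ee_rot: [-0.0, 0.998, 0.06, -0.0]
ft_force: [-0.4, -0.4, 1.2]
finger_gap: 0.0494
t: 18.3
eef_pos: [0.4742, 0.1565, 0.2738]
ee_rot: [-0.0, 0.998, 0.06, 0.0]
ft_force: [-0.5, -0.3, 0.2]
finger_gap: 0.0496
t: 18.92
eef_pos: [0.4739, 0.1562, 0.3723]
ee_rot: [0.0, 0.998, 0.06, -0.0]
ft_force: [0.3, 0.1, -0.4]
finger_gap: 0.0494
```

Run:
```python
from h import *
shot('scene','s12');shot('top','t12');shot('wrist','w12')
for n in('scene0','s12','w2','w12'):
    w=cloud(np.load(f'pics/{n}.npz'));X,Y,Z=w[...,0],w[...,1],w[...,2]
    def f(m,nm):
        p=w[m];l=cv2.fitLine(p[:,:2].astype(np.float32),cv2.DIST_HUBER,0,.01,.01).ravel()
        a=np.arctan2(l[1],l[0]); a=(a+np.pi/4)%(np.pi/2)-np.pi/4
        if nm=='bar': yy=l[3]+(.475-l[2])*l[1]/l[0]
        else: yy=l[2]+(.055-l[3])*l[0]/l[1]
        print(n,nm,m.sum(),'yaw %.4f off %.4f z %.4f'%(a,yy,np.median(p[:,2])))
    f((Z>.221)&(Z<.24)&(Y>.13)&(Y<.18)&(X>.432)&(X<.518),'bar')
    s=(Z>.205)&(Z<.216)
    f(s&(X>.39)&(X<.435)&(Y>.02)&(Y<.09),'side-')
    f(s&(X>.53)&(X<.57)&(Y>.02)&(Y<.09),'side+')
```

```text
scene0 bar 271 yaw 0.1201 off 0.1565 z 0.2249
scene0 side- 131 yaw 0.1215 off 0.4247 z 0.2089
scene0 side+ 167 yaw 0.1136 off 0.5517 z 0.2089
s12 bar 269 yaw 0.1230 off 0.1551 z 0.2248
s12 side- 136 yaw 0.1312 off 0.4249 z 0.2086
s12 side+ 164 yaw 0.1132 off 0.5515 z 0.2092
w2 bar 1067 yaw 0.1232 off 0.1569 z 0.2258
w2 side- 342 yaw 0.1119 off 0.4235 z 0.2102
w2 side+ 379 yaw 0.1222 off 0.5491 z 0.2106
w12 bar 862 yaw 0.1245 off 0.1556 z 0.2258
w12 side- 287 yaw 0.1232 off 0.4233 z 0.2101
w12 side+ 271 yaw 0.1336 off 0.5492 z 0.2106
```

View pics/s12.png

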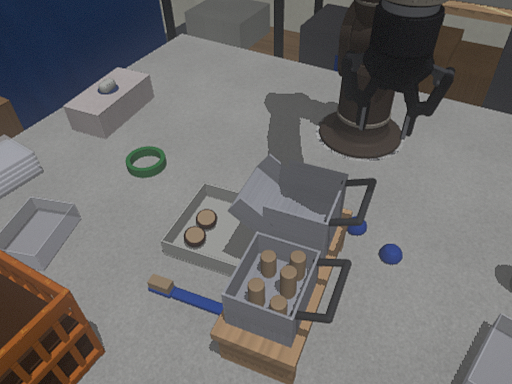

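View pics/w12.png

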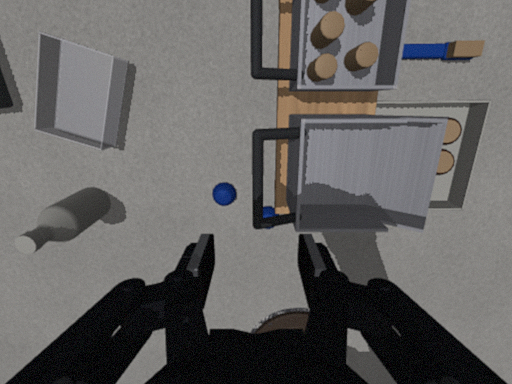

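The tub is upright and empty, and the bar is about 1.4 mm from where it started. Both caps are in the tray, and the gripper is 15 cm above the bar touching nothing. I'm handing in.

```bash
python3 -c "
from workcell import job_done;print(job_done())"
```

```text
the job is handed in; nothing more can be done
None
```

I gripped the chute tub by its rear bar and rocked it forward about 80° on its front base edge. Both mushroom caps slid into the white tray. I then rocked the tub back along the same arc, released it and raised the gripper clear. I handed in at about 19 s of the 51 s allowed.

**What the last checks showed:**
- **Tub:** it stands empty and upright, with its bar and wall heights unchanged. It sits about 1.4 mm forward of where it started, and its yaw is the same within measuring noise.
- **Caps:** both lie in the tray with the pale side up. The gripper never touched them.
- **Gripper:** it was about 150 mm above the bar and read roughly 0 N.

**What didn't go cleanly:**
- **First yaw estimate was wrong:** it read 0.074 rad, and I corrected it to 0.12 rad before gripping.
- **Downward push when reseating:** the tool pressed down with about 30 N, because the bar had slipped 2–3 mm in the pads. The limits are 40 N for arm or gripper-body contact and 120 N at the wrist. I eased it to about 4 N before opening.
- **Front edge staying on the riser:** I judged this from the forces, the path and the pictures, not by measuring it directly. That 30 N push behind the base could have briefly lifted the front edge slightly. A picture taken after I eased the push showed the tub back in its place.

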